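Slide the open reagent trough under the bar of the filling stand

ROBOT

A 6-joint arm with a two-finger parallel gripper is mounted at the origin on a cart in front of the work surface, level with it; the furniture and walls round the work are solid. World frame = base frame: x ahead of the robot, y to its left, z up, the work surface at z = 0. Lengths are in mm, angles in rad, forces in N, time in s.
With the tool pointing down it reaches from about 300 to 775 mm from the base axis. Payload 14.6 kg.
Tool frame: the origin (TCP) lies at the very end of the fingers, on their centre line; the grasp point (between the pads) lies 19 mm behind it; z points along the fingers, y is the direction in which the jaws open and shut (so a half turn about z gives the same grasp; the last joint's range is limited). The gripper opens to 94 mm and grips with 3 to 60 N. Pads are 16 mm wide; open, the fingers measure 119 mm over their backs; the gripper's body (75 mm by 177 mm) begins 78 mm behind the grasp point.
Start: joints at [1.175, 0.3, 1.521, -0, 1.321, -0.067], TCP at [177.596, 520.527, 205.446] pointing down, gripper open.
Joint ranges: [-3.03, 3.03], [-0.79, 2.21], [0.23, 2.52], [-1.04, 4.18], [0, 3.07], [-2.55, 2.55]. Speed limits (rad/s): [2.22, 2.22, 2.57, 3.14, 3.14, 3.14].

INTERFACE

Orientations are given as [roll, pitch, yaw] about the fixed x, y, z axes, in that order (R = Rz(yaw) Ry(pitch) Rx(roll)).
In Python, from cell import manip gives the robot as it stands.
- The arm moves only by the shell command python3 -m pendant 'ROWS' [FORCE]. ROWS is JSON, a list of rows, each an object with "claw": the finger opening in m, from 0 to 0.094; "delta_pos": the shift along the tool's x, y, z in m, a list of three; "rotation": the turn, a rotation vector about the tool's x, y, z in rad, a list of three. A call has 1 to 10 rows; each row is the pose to reach, as a shift and turn from the pose measured when the call began, along the tool's axes at that moment; what a row does not reach only later rows make up. A row lasts 1/8 s, in which the tool goes at most 62.5 mm and 10.7 degrees, less where a joint would pass 70% of its speed; a pose out of reach is approached as far as the arm can. A call with a gripper value outside its range is refused whole. The fingers move at their own pace and stop on an object; FORCE is the grip in N (left out, the last holds). Time passes only in rows, so rows that repeat a pose let the fingers close. It gives the time, the measured TCP pose, the force and the opening at its end, in the units of the state.
- manip.read_state(): the state, without advancing time (a new reading comes with each control period).
- manip.camera(name): name is "scene" or "top" or "wrist"; returns the picture (480x640x3 uint8, red, green, blue); there is no depth.
- manip.camera_model(name): a dict with "fx", "fy", "cx", "cy" (pixels), "cam_to_world" (4x4, takes a point from camera to world coordinates); the wrist camera has in their place "T_tool_cam" (4x4, takes a point from camera to tool coordinates, whose origin is the TCP and whose axes are the flange's). Camera axes: x right, y up, looking along -z (the intrinsics and any distortion apply to the point x, -y, -z); pixel columns grow to the right and rows downward; lengths in mm; the calibration is good to about 2 mm. A picture is of the moment at which its call begins: read the wrist's pose just before it. camera_model takes no time and is no camera call.
- manip.sign_off(): hands the job in, once; it reports no verdict.
The state is a dict: "clock": time; "joints": joint angles; "qd": joint speeds; "effort": joint torques, N m; "eef_pos": TCP position; "eef_rot": TCP orientation; "wrist_force": force on the tool from outside, world axes, zero at the start; "moment": the same for the moment, N m; "finger_gap": finger opening in mm.
Only numpy, scipy, OpenCV 4.12 (cv2) and the standard library are available. Lean on these libraries where they do the work, as an engineer would, in place of code of your own. Each camera call takes 0.05 s, during which the arm holds its last target.

TASK

Take the open cream reagent trough and slide it lengthwise, level, from the open front of the filling stand into the low slot beneath the stand's fixed bar, until it sits flat on the base plate, fully home against the back stop. Leave the covered trough where it stands, and never tip the open one over.

Things in the scene. Friction and masses are not known exactly. Their poses are not given: they have to be found in the camera images.
- open_trough: Open cream plastic trough, no cover, 45 g, left or right of the stand, long axis (its y) roughly pointing away from the robot. Origin: centre of underside, z up. Foot flange 56 (x) x 150 (y) x 3 mm; thin upright walls above, 42 (x) x 136 (y) mm outside, 40 mm high. Grip from above across the 42 mm, tips above the flange, about 45 mm from centre towards the end left at the slot's front.
- stand: Fixed aluminium filling stand. Origin on the worktop under its centre; z up, +x points into the slot, open front at -x. Base plate 170 (x) x 130 (y) mm, top at 6 mm. Slot 80 mm wide between guides (x -2 to 82, tops at 16 mm). Back stop face at x = 75 mm, 26 mm high. Trough fully home: its origin over this origin, its long axis along this x (either end first).
- stand_bar (a point): Middle of the underside of the stand's crossbar, 68 mm above the worktop, 25 mm beyond the stand's origin along its x. Axes as the stand's. Bar 26 (x) x 128 (y) x 12 mm, top at 80 mm, screw heads to 84. Three nozzles under its middle end 62 mm above the worktop. Posts' inner faces at y = +-50 mm.
- covered_trough: The other cream trough, same shape, closed by a loose flat cream cover (64 x 158 x 8 mm; 48 mm high in all), on the other side of the stand. Origin: centre of underside, long axis y. To be left alone.

How it is judged:
By the outcome, as a careful person would: the job done as asked, in the order asked, and still so for the second after the job is handed in, with the robot touching nothing.
It also fails if it takes over 38 s, if anything falls off the work surface, if the arm or the gripper's body presses on something with over 40 N, if the wrist force passes 120 N, or if a joint passes its speed limit or range.

## Working session

There is one attempt and no reset: what is moved stays moved. The work goes in short steps, Python scripts to look and compute and a shell command to move; the robot and the scene stay as the last step left them, time stands still between calls to the robot, and variables do not carry over. Pictures are saved under pics/ and viewed, and the job is handed in when it is done.

```bash
ls; mkdir -p pics; python3 - <<'E'
from cell import manip
import cv2,numpy as np
print(manip.read_state())
for n in ("scene","top","wrist"):
    cv2.imwrite(f"pics/{n}0.png",manip.camera(n)[:,:,::-1])
    m=manip.camera_model(n);print(n,{k:(np.round(v,4).tolist() if hasattr(v,'__len__') else v) for k,v in m.items()})
E
```

```text
pics
{'clock': 0.0, 'joints': array([ 1.17534477e+00,  3.00463006e-01,  1.52157243e+00, -2.20633124e-05,
        1.32070426e+00, -6.65689258e-02]), 'qd': array([-9.83891506e-05,  6.21678035e-04, -1.63613392e-03,  6.64252127e-04,
        1.20332419e-03, -9.82609513e-05]), 'effort': array([ 7.72248750e-04, -5.31806266e+01, -3.52737415e+01,  7.07995822e-02,
        2.43999698e-02, -4.64312109e-05]), 'eef_pos': array([177.53350921, 520.2834706 , 204.89443088]), 'eef_rot': array([-3.14044673e+00, -5.49776017e-05,  2.81271546e+00]), 'wrist_force': array([0.22358513, 0.41908931, 0.50356616]), 'moment': array([-0.01635858,  0.02129483, -0.00845978]), 'finger_gap': 94.19304271008647}
scene {'fx': 433.9418628115398, 'fy': 433.9418628115398, 'cx': 318.2059160104272, 'cy': 246.33351719442697, 'cam_to_world': [[0.2497, 0.7541, -0.6074, 24.788], [-0.9683, 0.1956, -0.1552, -149.9864], [0.0018, 0.6269, 0.7791, 799.3429], [0.0, 0.0, 0.0, 1.0]]}
top {'fx': 459.08882457342344, 'fy': 459.08882457342344, 'cx': 310.3580632640303, 'cy': 234.21038823798546, 'cam_to_world': [[-0.0071, 0.9984, -0.0553, 519.1741], [-0.9999, -0.0065, 0.0106, 3.2613], [0.0102, 0.0554, 0.9984, 1035.6553], [0.0, 0.0, 0.0, 1.0]]}
wrist {'fx': 365.05747727097224, 'fy': 365.05747727097224, 'cx': 320.2023630626978, 'cy': 243.56295692014464, 'T_tool_cam': [[0.0005, 0.9586, 0.2847, 83.5626], [1.0, -0.0004, -0.0003, -0.5267], [-0.0001, 0.2847, -0.9586, -178.4592], [0.0, 0.0, 0.0, 1.0]]}
```

View pics/scene0.png

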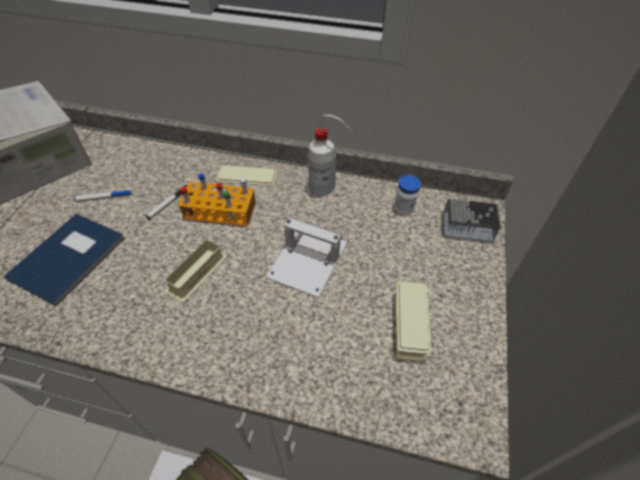

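View pics/top0.png

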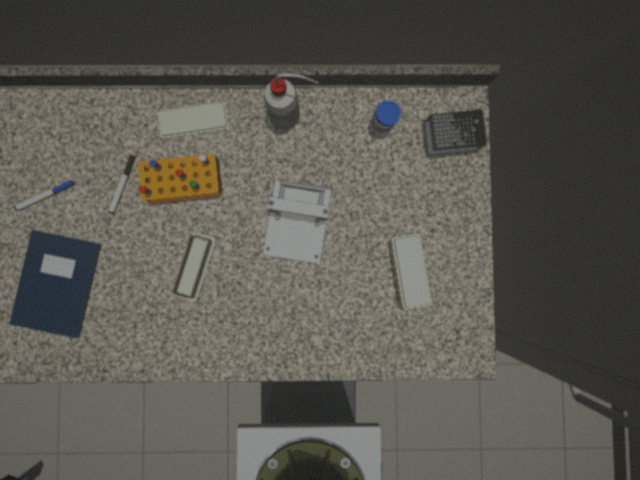

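The scene and top views show the open trough left of the stand at top (194,267), the stand at about (298,222), and the covered trough at right (411,271). I'll enlarge these.

```bash
python3 - <<'E'
import cv2
t=cv2.imread("pics/top0.png")
cv2.imwrite("pics/top0_tr.png",cv2.resize(t[225:310,160:230],None,fx=7,fy=7,interpolation=cv2.INTER_CUBIC))
cv2.imwrite("pics/top0_st.png",cv2.resize(t[175:270,255:340],None,fx=6,fy=6,interpolation=cv2.INTER_CUBIC))
E
```

```text
(no output)
```

View pics/top0_tr.png

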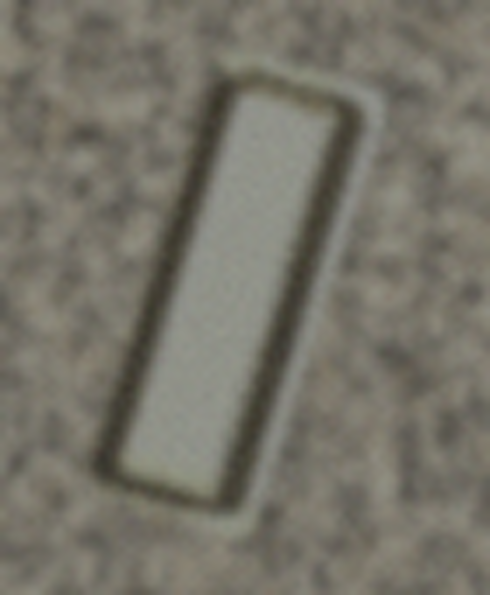

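View pics/top0_st.png

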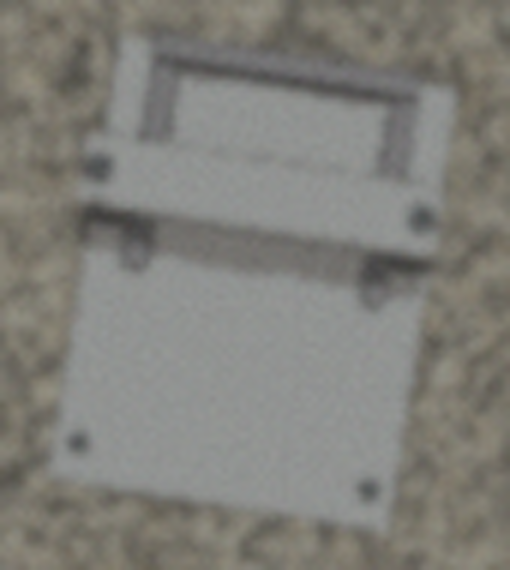

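View pics/wrist0.png

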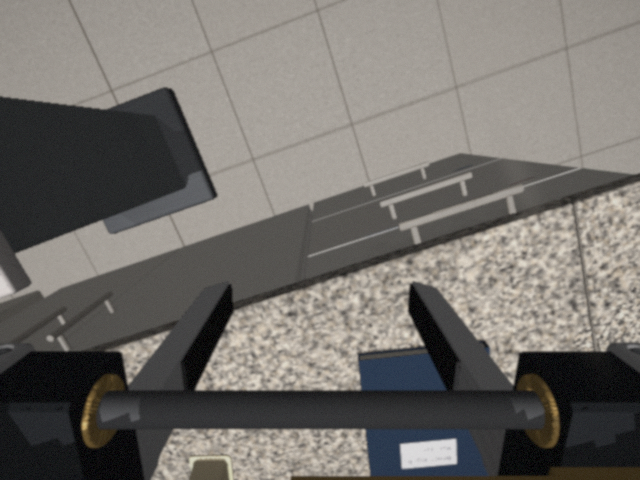

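Crop readings: rim corners at crop pixels (222,85), (362,110), (243,510), (100,472). Plate corners at (55,470), (385,527), (457,90), (120,38).

```bash
cat > h.py <<'E'
from cell import manip
import numpy as np, cv2
from scipy.spatial.transform import Rotation as Ro
def T_of(name,st=None):
    m=manip.camera_model(name)
    if name!="wrist": return m,np.array(m["cam_to_world"])
    T=np.eye(4);T[:3,:3]=Ro.from_euler("xyz",st["eef_rot"]).as_matrix();T[:3,3]=st["eef_pos"]
    return m,T@np.array(m["T_tool_cam"])
def p2w(name,uv,z,st=None):
    m,T=T_of(name,st);out=[]
    for u,v in uv:
        d=T[:3,:3]@np.array([(u-m["cx"])/m["fx"],-(v-m["cy"])/m["fy"],-1]);o=T[:3,3]
        out.append(o+d*(z-o[2])/d[2])
    return np.array(out)
def w2p(name,P,st=None):
    m,T=T_of(name,st);q=(np.array(P)-T[:3,3])@T[:3,:3]
    return np.c_[m["cx"]+m["fx"]*q[:,0]/-q[:,2],m["cy"]-m["fy"]*q[:,1]/-q[:,2]]
E
python3 - <<'E'
from h import *
f=lambda L,s,o:[(u/s+o[0]-.4,v/s+o[1]-.4) for u,v in L]
def rep(n,P):
    print(n,np.round(P,1).tolist(),"ctr",P.mean(0).round(1),"sides",[np.linalg.norm(P[i]-P[(i+1)%4]).round(1) for i in range(4)],
     "ang",[np.degrees(np.arctan2(*(P[(i+1)%4]-P[i])[[1,0]])).round(1) for i in range(4)])
print(manip.camera_model("top").keys())
rep("rim",p2w("top",f([(222,85),(362,110),(243,510),(100,472)],7,(160,225)),40))
rep("plate",p2w("top",f([(120,38),(457,90),(385,527),(55,470)],6,(255,175)),6))
rep("bar",p2w("top",f([(90,135),(443,190),(435,255),(78,205)],6,(255,175)),80))
rep("cov",p2w("top",[(391,237),(418,236),(431,304),(402,308)],48))
E
```

```text
dict_keys(['fx', 'fy', 'cx', 'cy', 'cam_to_world'])
rim [[570.5, 250.6, 40.0], [562.5, 207.3, 40.0], [439.7, 243.2, 40.0], [451.7, 287.1, 40.0]] ctr [506.1 247.1  40. ] sides [np.float64(44.0), np.float64(127.9), np.float64(45.5), np.float64(124.3)] ang [np.float64(-100.5), np.float64(163.7), np.float64(74.8), np.float64(-17.1)]
plate [[697.3, 72.3, 6.0], [676.9, -54.5, 6.0], [512.8, -26.0, 6.0], [534.9, 97.0, 6.0]] ctr [605.4  22.2   6. ] sides [np.float64(128.4), np.float64(166.5), np.float64(125.0), np.float64(164.2)] ang [np.float64(-99.1), np.float64(170.2), np.float64(79.8), np.float64(-8.6)]
bar [[650.4, 77.9, 80.0], [630.4, -45.1, 80.0], [607.7, -42.1, 80.0], [625.9, 82.1, 80.0]] ctr [628.6  18.2  80. ] sides [np.float64(124.6), np.float64(22.9), np.float64(125.5), np.float64(24.9)] ang [np.float64(-99.2), np.float64(172.5), np.float64(81.6), np.float64(-9.8)]
cov [[566.7, -181.2, 48.0], [568.5, -239.6, 48.0], [422.4, -264.6, 48.0], [414.4, -202.2, 48.0]] ctr [ 493.  -221.9   48. ] sides [np.float64(58.5), np.float64(148.2), np.float64(62.9), np.float64(153.7)] ang [np.float64(-88.3), np.float64(-170.3), np.float64(97.3), np.float64(7.9)]
```

Measured sizes match those given, allowing for blur: the stand is at about (605,22) with yaw about −9.3°, and the trough is at about (506,247) with its axis at about −16.5°. I'll hover over the grasp point and check with the wrist camera.

```bash
python3 -m pendant '[{"claw":0.094,"delta_pos":[-0.05,-0.022,0.01],"rotation":[0,0,0]},{"claw":0.094,"delta_pos":[-0.1,-0.044,0.02],"rotation":[0,0,0]},{"claw":0.094,"delta_pos":[-0.15,-0.066,0.03],"rotation":[0,0,-0.02]},{"claw":0.094,"delta_pos":[-0.2,-0.088,0.04],"rotation":[0,0,-0.04]},{"claw":0.094,"delta_pos":[-0.25,-0.11,0.05],"rotation":[0,0,-0.04]},{"claw":0.094,"delta_pos":[-0.3,-0.132,0.055],"rotation":[0,0,-0.04]},{"claw":0.094,"delta_pos":[-0.354,-0.154,0.055],"rotation":[0,0,-0.04]},{"claw":0.094,"delta_pos":[-0.354,-0.154,0.055],"rotation":[0,0,-0.04]},{"claw":0.094,"delta_pos":[-0.354,-0.154,0.055],"rotation":[0,0,-0.04]},{"claw":0.094,"delta_pos":[-0.354,-0.154,0.055],"rotation":[0,0,-0.04]}]' 15
python3 - <<'E'
from h import *
s=manip.read_state();print(s["eef_pos"],s["eef_rot"],s["joints"].round(3),s["wrist_force"].round(2))
cv2.imwrite("pics/w1.png",manip.camera("wrist")[:,:,::-1])
E
```

```text
clock: 1.4
eef_pos: [462.1, 261.1, 150.2]
eef_rot: [-3.141, -0.0, 2.854]
wrist_force: [-0.1, -0.5, 0.4]
finger_gap: 93.9
[462.05914949 261.10052602 150.17592115] [-3.14076363e+00 -2.24058561e-04  2.85425700e+00] [ 4.460e-01  3.100e-01  1.642e+00 -1.000e-03  1.191e+00 -8.380e-01] [-0.08 -0.48  0.43]
```

View pics/w1.png

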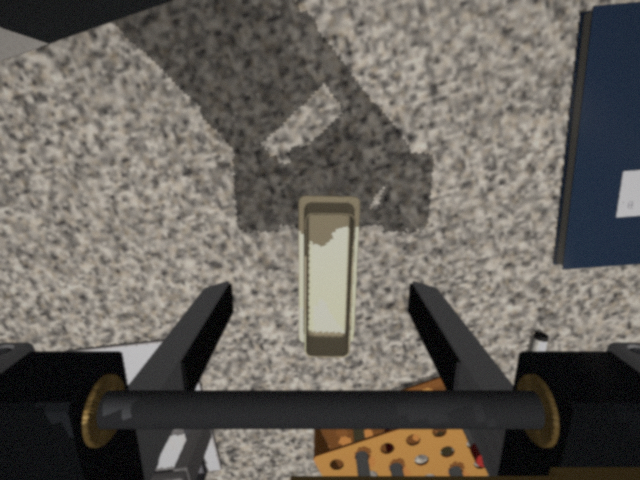

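The trough lies well between the fingers, near end at about (330,197) and far end at about (328,355). The crop will give the precise edges.

```bash
python3 - <<'E'
import cv2
t=cv2.imread("pics/w1.png")
cv2.imwrite("pics/w1c.png",cv2.resize(t[185:365,285:375],None,fx=3.3,fy=3.3,interpolation=cv2.INTER_CUBIC))
from h import *
s=manip.read_state()
# predicted model at guess for overlay
c=np.array([506,247.]);a=np.radians(163.5);ax=np.array([np.cos(a),np.sin(a)]);n=np.array([-ax[1],ax[0]])
for (L,W,z,nm) in((68,21,40,"rim"),(75,28,3,"flange")):
    print(nm,w2p("wrist",[np.r_[c+i*L*ax+j*W*n,z] for i,j in((1,-1),(1,1),(-1,1),(-1,-1))],s).round(1).tolist())
E
```

```text
rim [[345.6, 215.0], [293.5, 215.0], [296.4, 361.2], [342.5, 361.3]]
flange [[350.9, 198.8], [288.5, 198.7], [292.0, 345.5], [347.1, 345.6]]
```

View pics/w1c.png

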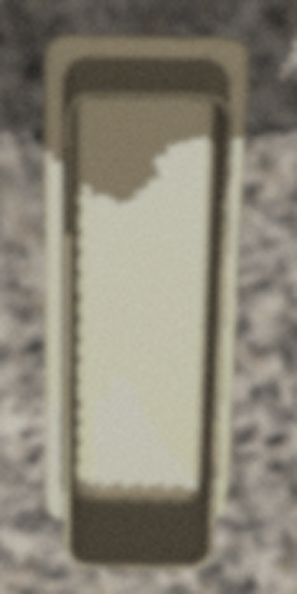

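```bash
python3 - <<'E'
from h import *
from scipy.optimize import least_squares
s=manip.read_state()
g=lambda u,v:(u/3.3+285-.35,v/3.3+185-.35)
# (local point lx along tool-x end, ly), pixel, use u/v
L=[((75,0,3),g(146,38),(0,1)),((70,-28,3),g(46,80),(1,0)),((70,28,3),g(247,80),(1,0)),((-70,-28,3),g(47,500),(1,0)),
((-68,0,40),g(140,563),(0,1)),((-60,-21,40),g(69,540),(1,0)),((-60,21,40),g(213,540),(1,0)),((68,0,40),g(146,95),(0,.4))]
def res(p):
    x,y,a=p;a=a*.01;ax=np.array([np.cos(a),np.sin(a)]);ty=np.array([np.sin(a),-np.cos(a)])
    q=w2p("wrist",[np.r_[np.array([x,y])+l[0]*ax+l[1]*ty,l[2]] for l,_,_ in L],s)
    return np.concatenate([(q[i]-L[i][1])*L[i][2] for i in range(len(L))])
r=least_squares(res,[506,247,285]);x,y,a=r.x;a/=100
print(x,y,np.degrees(a),res(r.x).round(1)[res(r.x)!=0])
gp=np.array([x,y])+45*np.array([np.cos(a),np.sin(a)]);d=gp-s["eef_pos"][:2];yw=s["eef_rot"][2]
print("grasp",gp,"tool dx,dy",d@[np.cos(yw),np.sin(yw)],d@[np.sin(yw),-np.cos(yw)],"rotz",-(a-yw))
E
```

```text
504.67163232802534 255.4855666925157 162.94343540835982 [-1.5 -0.7  0.7 -0.1  2.5 -1.4  1.5 -1.2]
grasp [461.6509281  268.68477152] tool dx,dy 2.555163947810666 7.1398358563853135 rotz 0.010548706472537361
```

Residuals are about 1–2 px. Trough is at (504.7,255.5), 8 mm off the top estimate, where the outer right wall had passed for the rim. I trust the closer wrist view, so I'll descend and grip.

```bash
python3 -m pendant '[{"claw":0.094,"delta_pos":[0.003,0.007,0.04],"rotation":[0,0,0.01]},{"claw":0.08,"delta_pos":[0.003,0.007,0.085],"rotation":[0,0,0.01]},{"claw":0.08,"delta_pos":[0.003,0.007,0.12],"rotation":[0,0,0.01]},{"claw":0.08,"delta_pos":[0.003,0.007,0.141],"rotation":[0,0,0.01]},{"claw":0.08,"delta_pos":[0.003,0.007,0.141],"rotation":[0,0,0.01]},{"claw":0.08,"delta_pos":[0.003,0.007,0.141],"rotation":[0,0,0.01]}]' 12
python3 -m pendant '[{"claw":0.035,"delta_pos":[0,0,0],"rotation":[0,0,0]},{"claw":0.035,"delta_pos":[0,0,0],"rotation":[0,0,0]},{"claw":0.035,"delta_pos":[0,0,0],"rotation":[0,0,0]},{"claw":0.035,"delta_pos":[0,0,0],"rotation":[0,0,0]},{"claw":0.035,"delta_pos":[0,0,0],"rotation":[0,0,0]},{"claw":0.035,"delta_pos":[0,0,0],"rotation":[0,0,0]}]' 12
```

```text
clock: 2.2
eef_pos: [461.4, 269.2, 10.3]
eef_rot: [3.141, 0.001, 2.845]
wrist_force: [-0.3, 0.5, 0.5]
finger_gap: 79.9
clock: 2.95
eef_pos: [461.4, 269.2, 10.3]
eef_rot: [3.141, 0.001, 2.845]
wrist_force: [-0.7, -0.8, 2.6]
finger_gap: 42.2
```

Gripped at 42.2 mm, the trough's width. I'll lift and carry it to the front of the stand.

```bash
python3 -m pendant '[{"claw":0.035,"delta_pos":[0,0,-0.03],"rotation":[0,0,0]},{"claw":0.035,"delta_pos":[0,0,-0.065],"rotation":[0,0,0]},{"claw":0.035,"delta_pos":[-0.01,-0.03,-0.09],"rotation":[0,0,-0.03]},{"claw":0.035,"delta_pos":[-0.024,-0.07,-0.1],"rotation":[0,0,-0.06]},{"claw":0.035,"delta_pos":[-0.038,-0.115,-0.1],"rotation":[0,0,-0.09]},{"claw":0.035,"delta_pos":[-0.055,-0.16,-0.1],"rotation":[0,0,-0.12]},{"claw":0.035,"delta_pos":[-0.068,-0.2,-0.1],"rotation":[0,0,-0.134]},{"claw":0.035,"delta_pos":[-0.071,-0.212,-0.1],"rotation":[0,0,-0.134]},{"claw":0.035,"delta_pos":[-0.071,-0.212,-0.1],"rotation":[0,0,-0.134]},{"claw":0.035,"delta_pos":[-0.071,-0.212,-0.1],"rotation":[0,0,-0.134]}]' 12
python3 - <<'E'
from h import *
s=manip.read_state();print(s["joints"].round(3))
cv2.imwrite("pics/w2.png",manip.camera("wrist")[:,:,::-1])
cv2.imwrite("pics/s2.png",manip.camera("scene")[:,:,::-1])
t=cv2.imread("pics/s2.png");cv2.imwrite("pics/s2c.png",cv2.resize(t[170:350,200:420],None,fx=3.3,fy=3.3,interpolation=cv2.INTER_CUBIC))
E
```

```text
clock: 4.2
eef_pos: [467.3, 46.6, 110.3]
eef_rot: [3.141, 0.001, 2.98]
wrist_force: [0.3, -0.2, -0.9]
finger_gap: 42.2
[ 0.021  0.23   1.848  0.     1.062 -1.388]
```

View pics/w2.png

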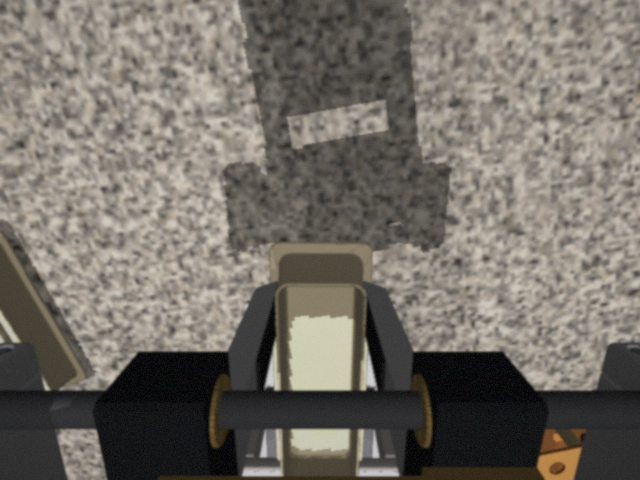

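View pics/s2c.png

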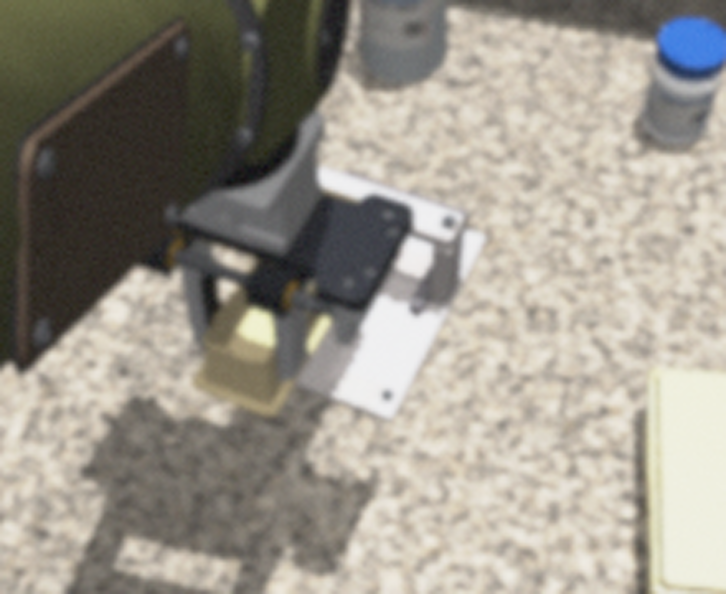

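The trough is held level and the stand is ahead, partly hidden. I'll refine the stand pose from the unobstructed first pictures.

```bash
python3 - <<'E'
import cv2
t=cv2.imread("pics/scene0.png")
cv2.imwrite("pics/s0c.png",cv2.resize(t[210:300,255:355],None,fx=7,fy=6.6667,interpolation=cv2.INTER_CUBIC))
E
```

```text
(no output)
```

View pics/s0c.png

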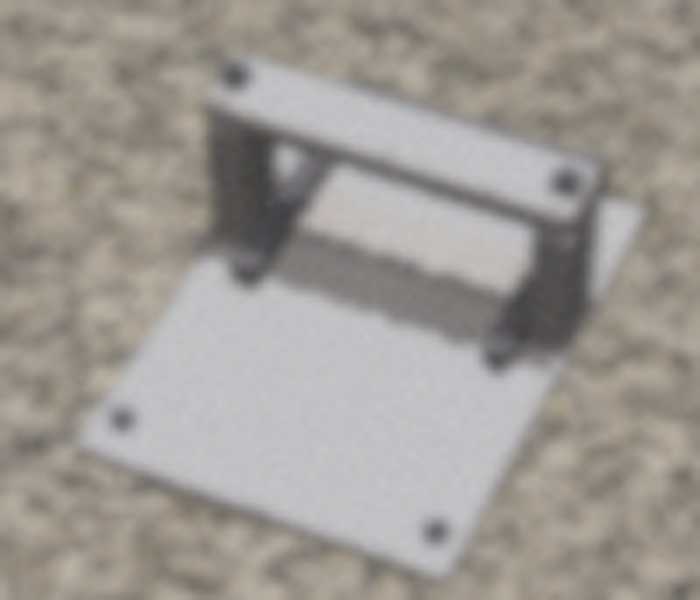

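```bash
python3 - <<'E'
from h import *
from scipy.optimize import least_squares
S=lambda u,v:(u/7+255-.43,v/6.6667+210-.43)
Tt=lambda u,v:(u/6+255-.42,v/6+175-.42)
obs=[("scene",(-85,65,6),S(80,440)),("scene",(-85,-65,6),S(445,570)),("scene",(85,-65,6),S(645,203)),
("scene",(12,64,80),S(207,100)),("scene",(12,-64,80),S(580,220)),("scene",(38,64,80),S(233,54)),("scene",(38,-64,80),S(605,160)),
("top",(-85,65,6),Tt(55,472)),("top",(-85,-65,6),Tt(385,528)),("top",(85,-65,6),Tt(457,90)),("top",(85,65,6),Tt(120,38)),
("top",(12,64,80),Tt(78,207)),("top",(12,-64,80),Tt(435,256)),("top",(38,64,80),Tt(90,135)),("top",(38,-64,80),Tt(446,188))]
def run(names):
    O=[o for o in obs if o[0] in names]
    def res(p):
        c,s_=np.cos(p[2]/100),np.sin(p[2]/100);out=[]
        for n,l,uv in O:
            w=[p[0]+c*l[0]-s_*l[1],p[1]+s_*l[0]+c*l[1],l[2]]
            out+=list(w2p(n,[w])[0]-uv)
        return out
    r=least_squares(res,[605,22,-16],loss="soft_l1")
    print(names,r.x[:2].round(2),np.degrees(r.x[2]/100).round(2),np.round(res(r.x),1).tolist());return r.x
run(["scene"]);run(["top"]);p=run(["scene","top"])
s=manip.read_state();print(s["eef_pos"],np.degrees(s["eef_rot"]))
E
```

```text
['scene'] [605.26  22.93] -9.05 [-0.6, 0.6, 0.9, 1.0, 0.8, 0.2, -1.0, -0.4, -0.7, -0.5, 0.5, -1.4, 0.2, 0.0]
['top'] [604.27  22.06] -9.03 [-1.1, 1.6, 1.3, 1.0, 0.5, -0.5, -0.3, -0.5, -0.6, -0.4, 0.5, 0.6, -0.7, -0.7, 0.5, -0.3]
['scene', 'top'] [604.63  22.43] -9.07 [-0.5, 0.8, 1.0, 1.2, 1.0, 0.4, -0.8, -0.1, -0.6, -0.2, 0.6, -1.1, 0.3, 0.3, -1.3, 1.5, 1.1, 0.9, 0.3, -0.6, -0.4, -0.7, -0.8, -0.6, 0.3, 0.5, -0.8, -0.8, 0.3, -0.4]
[467.29652926  46.64313677 110.34550558] [1.79996019e+02 4.77365426e-02 1.70762053e+02]
```

Both cameras agree within 1 mm: stand at (604.7,22.5), yaw −9.05°. I'll lower in front of the slot to about 1.5 mm above plate height, shifting 2 mm sideways.

```bash
python3 -m pendant '[{"claw":0.035,"delta_pos":[0,-0.001,0.025],"rotation":[0,0,0]},{"claw":0.035,"delta_pos":[0,-0.002,0.055],"rotation":[0,0,-0.003]},{"claw":0.035,"delta_pos":[0,-0.002,0.08],"rotation":[0,0,-0.003]},{"claw":0.035,"delta_pos":[0,-0.002,0.0925],"rotation":[0,0,-0.003]},{"claw":0.035,"delta_pos":[0,-0.002,0.0925],"rotation":[0,0,-0.003]},{"claw":0.035,"delta_pos":[0,-0.002,0.0925],"rotation":[0,0,-0.003]}]' 12
python3 - <<'E'
from h import *
for n,b in (("scene",(180,330,230,400)),("top",(150,320,220,390))):
    t=manip.camera(n)[:,:,::-1]
    cv2.imwrite(f"pics/{n}3.png",cv2.resize(t[b[0]:b[1],b[2]:b[3]],None,fx=3.5,fy=3.5,interpolation=cv2.INTER_CUBIC))
E
```

```text
clock: 5.05
eef_pos: [467.5, 44.8, 18.6]
eef_rot: [3.141, 0.002, 2.984]
wrist_force: [-0.2, 0.3, -0.7]
finger_gap: 41.8
```

View pics/scene3.png

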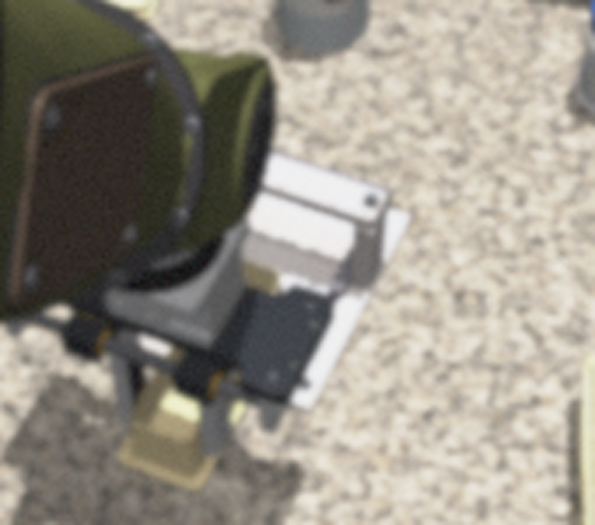

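View pics/top3.png

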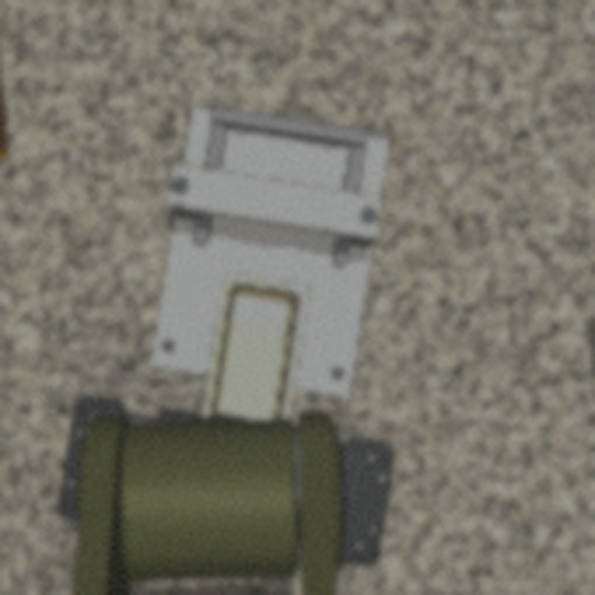

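The top view shows the trough centred and aligned ahead of the guides, its leading rim at crop (265,290). I'll slide it in to about 8 mm short of the stop.

```bash
python3 -m pendant '[{"claw":0.035,"delta_pos":[-0.01,0,0],"rotation":[0,0,0]},{"claw":0.035,"delta_pos":[-0.025,0,0],"rotation":[0,0,0]},{"claw":0.035,"delta_pos":[-0.04,0,0],"rotation":[0,0,0]},{"claw":0.035,"delta_pos":[-0.055,0,0],"rotation":[0,0,0]},{"claw":0.035,"delta_pos":[-0.07,0,0],"rotation":[0,0,0]},{"claw":0.035,"delta_pos":[-0.08,0,0],"rotation":[0,0,0]},{"claw":0.035,"delta_pos":[-0.086,0,0],"rotation":[0,0,0]},{"claw":0.035,"delta_pos":[-0.086,0,0],"rotation":[0,0,0]}]' 12
python3 -m pendant '[{"claw":0.035,"delta_pos":[-0.002,0,0.001],"rotation":[0,0,0]},{"claw":0.035,"delta_pos":[-0.003,0,0.0018],"rotation":[0,0,0]},{"claw":0.035,"delta_pos":[-0.004,0,0.0018],"rotation":[0,0,0]},{"claw":0.035,"delta_pos":[-0.004,0,0.0018],"rotation":[0,0,0]}]' 12
python3 - <<'E'
from h import *
t=manip.camera("top")[:,:,::-1];b=(150,320,220,390)
cv2.imwrite("pics/top4.png",cv2.resize(t[b[0]:b[1],b[2]:b[3]],None,fx=3.5,fy=3.5,interpolation=cv2.INTER_CUBIC))
E
```

```text
clock: 6.15
eef_pos: [552.6, 31.2, 18.8]
eef_rot: [3.141, 0.002, 2.983]
wrist_force: [0.4, -0.1, -0.3]
finger_gap: 42.1
clock: 6.65
eef_pos: [556.5, 30.5, 17.0]
eef_rot: [3.141, 0.002, 2.983]
wrist_force: [0.3, 0.2, -0.6]
finger_gap: 41.9
```

View pics/top4.png

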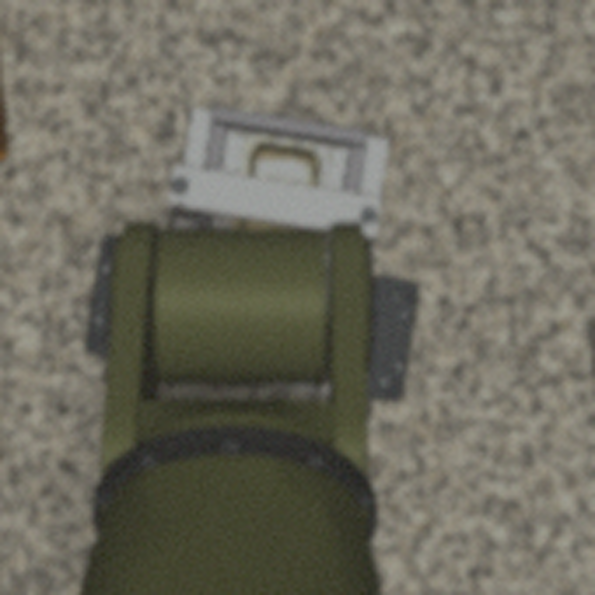

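The trough is under the bar and centred, with no contact yet. Expected home is about 4 mm further, so I'll push gently and watch the force.

```bash
python3 -m pendant '[{"claw":0.035,"delta_pos":[-0.001,0,0.0005],"rotation":[0,0,0]},{"claw":0.035,"delta_pos":[-0.002,0,0.0005],"rotation":[0,0,0]},{"claw":0.035,"delta_pos":[-0.003,0,0.0005],"rotation":[0,0,0]},{"claw":0.035,"delta_pos":[-0.003,0,0.0005],"rotation":[0,0,0]}]' 12
python3 -m pendant '[{"claw":0.035,"delta_pos":[-0.001,0,0],"rotation":[0,0,0]},{"claw":0.035,"delta_pos":[-0.002,0,0],"rotation":[0,0,0]},{"claw":0.035,"delta_pos":[-0.002,0,0],"rotation":[0,0,0]}]' 12
```

```text
clock: 7.2
eef_pos: [558.5, 30.2, 16.5]
eef_rot: [3.141, -0.0, 2.983]
wrist_force: [-8.3, 0.8, 6.0]
finger_gap: 41.8
clock: 7.58
eef_pos: [558.8, 30.2, 16.3]
eef_rot: [-3.141, -0.005, 2.983]
wrist_force: [-13.6, 1.5, 9.7]
finger_gap: 42.0
```

Firm contact at the stop: −13.6 N along the slot, with plate contact at +9.7 N. I'll relax the push, open, then look before leaving.

```bash
python3 -m pendant '[{"claw":0.035,"delta_pos":[-0.0005,0,0],"rotation":[0,0,0]},{"claw":0.035,"delta_pos":[0,0,0],"rotation":[0,0,0]}]' 4
python3 -m pendant '[{"claw":0.05,"delta_pos":[0,0,0],"rotation":[0,0,0]},{"claw":0.06,"delta_pos":[0,0,0],"rotation":[0,0,0]},{"claw":0.06,"delta_pos":[0,0,0],"rotation":[0,0,0]},{"claw":0.06,"delta_pos":[0,0,0],"rotation":[0,0,0]}]' 12
python3 - <<'E'
from h import *
t=manip.camera("top")[:,:,::-1];b=(170,240,260,340)
cv2.imwrite("pics/top5.png",cv2.resize(t[b[0]:b[1],b[2]:b[3]],None,fx=8,fy=8,interpolation=cv2.INTER_CUBIC))
cv2.imwrite("pics/w5.png",manip.camera("wrist")[:,:,::-1])
E
```

```text
clock: 7.82
eef_pos: [558.8, 30.2, 16.2]
eef_rot: [-3.141, -0.005, 2.983]
wrist_force: [-0.9, 0.7, 0.5]
finger_gap: 42.0
clock: 8.32
eef_pos: [558.9, 30.2, 16.2]
eef_rot: [-3.141, -0.005, 2.983]
wrist_force: [0.3, 1.2, 0.0]
finger_gap: 59.8
```

View pics/top5.png

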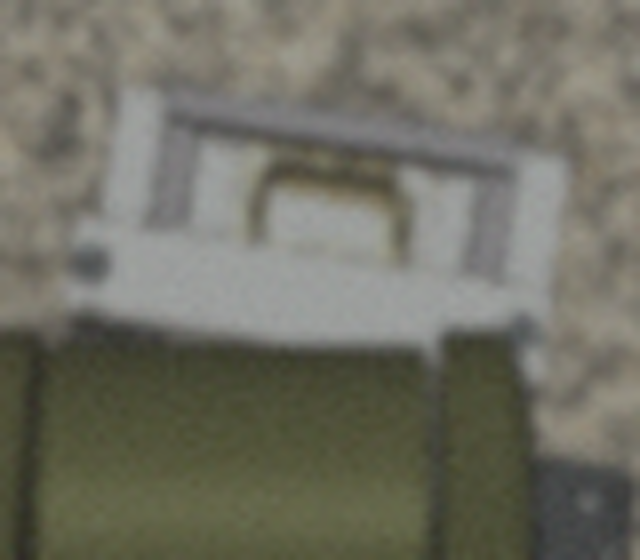

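View pics/w5.png

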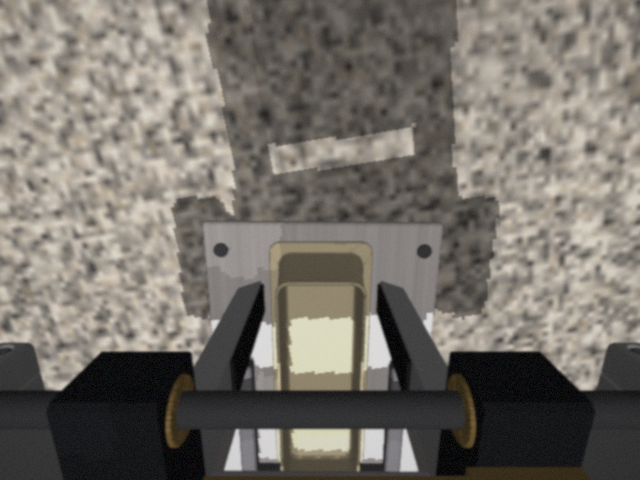

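```bash
python3 - <<'E'
import cv2
t=cv2.imread("pics/w5.png");cv2.imwrite("pics/w5c.png",cv2.resize(t[205:305,190:450],None,fx=3,fy=3,interpolation=cv2.INTER_CUBIC))
from h import *
s=manip.read_state();c,sn=np.cos(np.radians(-9.05)),np.sin(np.radians(-9.05))
W=lambda x,y,z:[604.7+c*x-sn*y,22.5+sn*x+c*y,z]
print(w2p("wrist",[W(-85,65,6),W(-85,-65,6),W(-85,0,6),W(-75,0,9),W(-75,20,9),W(-75,-20,9),W(-68,0,46)],s).round(1).tolist())
e=lambda uv,z:((p2w("wrist",[uv],z,s)[0][:2]-[604.7,22.5])@np.array([[c,-sn],[sn,c]])).round(1)
print(e((321,222.5),6),e((321,242),9),e((321,284),46))
E
```

```text
[[442.6, 223.9], [197.9, 223.9], [320.2, 223.9], [320.2, 243.5], [357.9, 243.6], [282.6, 243.5], [320.2, 282.5]]
[-85.8   0.4] [-75.9   0.4] [-67.3   0.3]
```

View pics/w5c.png

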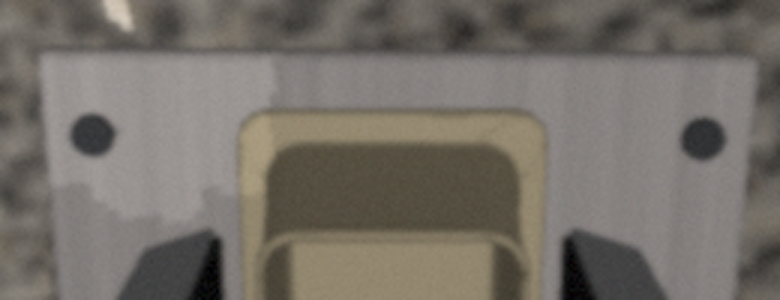

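The gap from plate front to flange end measures 20.3 px against a predicted 19.6, which is home within about 0.4 mm, and it sits flat and square. I'll retract straight up and then back.

```bash
python3 -m pendant '[{"claw":0.06,"delta_pos":[0,0,-0.02],"rotation":[0,0,0]},{"claw":0.06,"delta_pos":[0,0,-0.06],"rotation":[0,0,0]},{"claw":0.06,"delta_pos":[0,0,-0.11],"rotation":[0,0,0]},{"claw":0.06,"delta_pos":[0.03,0,-0.15],"rotation":[0,0,0]},{"claw":0.06,"delta_pos":[0.08,0,-0.17],"rotation":[0,0,0]},{"claw":0.06,"delta_pos":[0.13,0,-0.18],"rotation":[0,0,0]},{"claw":0.06,"delta_pos":[0.16,0,-0.18],"rotation":[0,0,0]},{"claw":0.06,"delta_pos":[0.16,0,-0.18],"rotation":[0,0,0]},{"claw":0.06,"delta_pos":[0.16,0,-0.18],"rotation":[0,0,0]}]' 12
python3 - <<'E'
from h import *
t=manip.camera("top")[:,:,::-1];b=(170,290,250,400)
cv2.imwrite("pics/top6f.png",t)
cv2.imwrite("pics/top6.png",cv2.resize(t[b[0]:b[1],b[2]:b[3]],None,fx=5,fy=5,interpolation=cv2.INTER_CUBIC))
cv2.imwrite("pics/w6.png",manip.camera("wrist")[:,:,::-1])
cv2.imwrite("pics/s6.png",manip.camera("scene")[:,:,::-1])
E
```

```text
clock: 9.55
eef_pos: [402.3, 55.3, 197.2]
eef_rot: [-3.142, -0.004, 2.983]
wrist_force: [1.0, -0.6, -0.3]
finger_gap: 60.2
```

View pics/top6.png

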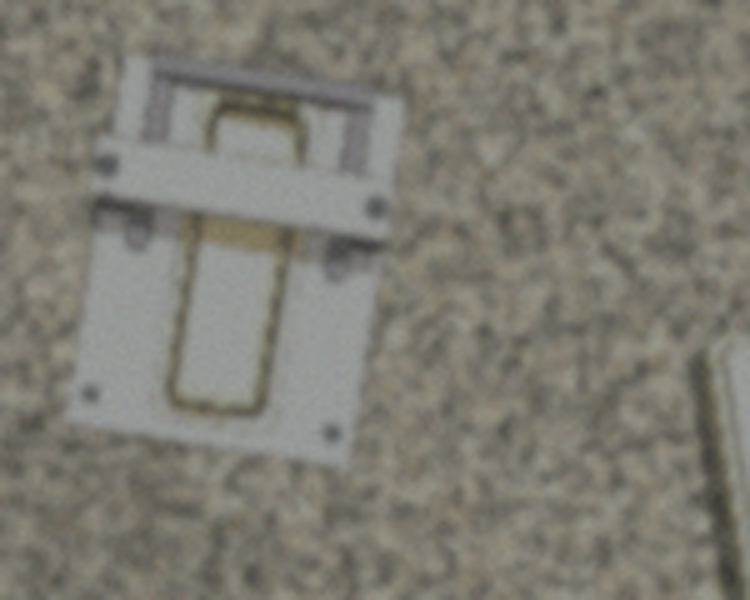

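View pics/w6.png

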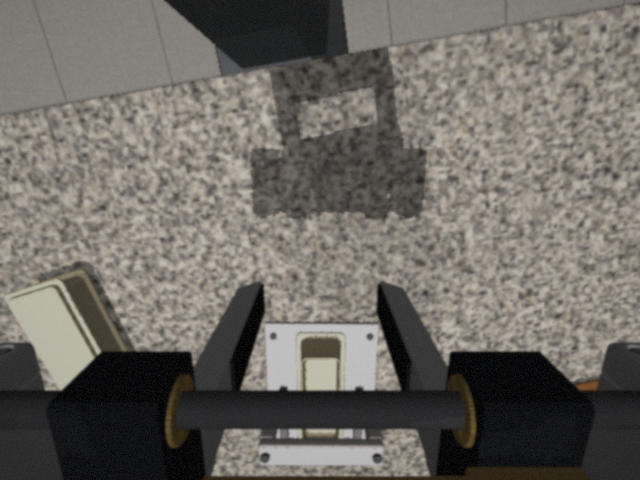

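View pics/s6.png

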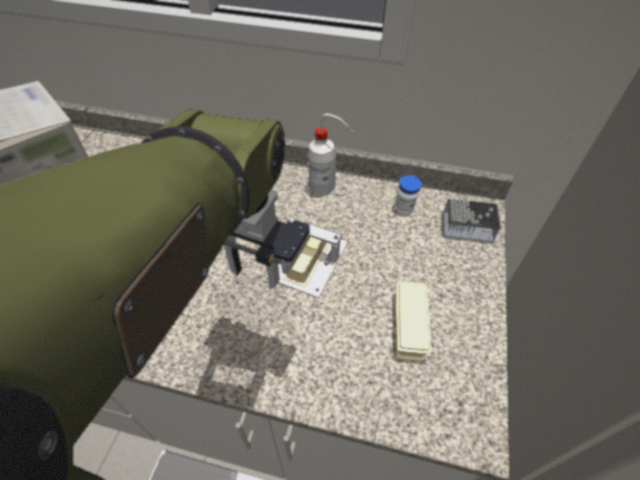

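The trough lies under the bar, square in the slot; its front rim edge is at top-crop y≈405–412 and its back rim at ≈100. The covered trough is untouched. I'll check against the predicted home outline.

```bash
python3 - <<'E'
from h import *
c,sn=np.cos(np.radians(-9.05)),np.sin(np.radians(-9.05))
W=lambda x,y,z:[604.3+c*x-sn*y,22.1+sn*x+c*y,z]
t=cv2.imread("pics/top6f.png")[170:290,250:400]
t=cv2.resize(t,None,fx=5,fy=5,interpolation=cv2.INTER_CUBIC)
for L,H,z,col in((68,21,46,(0,0,255)),(75,28,9,(255,0,0)),(85,65,6,(0,160,0))):
    q=w2p("top",[W(i*L,j*H,z) for i,j in((1,1),(1,-1),(-1,-1),(-1,1))])
    q=(q-[250,170]+.5)*5-.5
    cv2.polylines(t,[np.int32(q.round())],True,col,1)
cv2.imwrite("pics/top6o.png",t[40:500,40:440])
E
```

```text
(no output)
```

View pics/top6o.png

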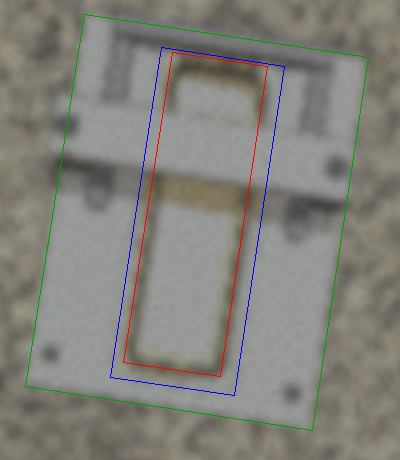

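```bash
python3 - <<'E'
from cell import manip
print(manip.sign_off())
E
```

```text
the job is handed in; nothing more can be done
None
```

The open trough is in the slot under the bar, released and sitting flat on the base plate. The job is handed in at about 9.7 s; no verdict was reported.

I gripped it across its walls near the robot-side end, carried it level to the open front of the stand, and slid it in lengthwise. I stopped when it pressed the back stop with about 14 N along the slot. I then eased the push, opened the fingers and backed off; the arm touches nothing.

**Last checks**
- **Home against the stop:** just after release, the gap from the plate's front edge to the trough's flange measured 20.3 px, against 19.6 px predicted for fully home, so it is home within about 0.4 mm.
- **Alignment:** it sits square and centred within about 1 mm, well clear of the guides.
- **Covered trough:** never touched, and it looks unmoved in the final pictures.

**Disagreements**
- **Trough position:** the first top-camera estimate was about 8 mm off sideways, because I had taken the outer wall for the rim. I corrected it from the wrist camera before gripping.
- **Stop contact:** it came about 1.5 mm earlier than computed, which fits the uncertainty in where along the trough I had gripped it.
- **Back edge:** the bar and the blurred rim hide the contact with the stop from above. "Fully home" therefore rests on the contact force and the front-edge gap, not on seeing it touch.

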